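# Free the tight spot in a drilling slide

### The job

The carriage of this drilling slide binds somewhere along its bed, because one of the five wing screws on its keeper strip has been nipped up too tight. Stroke the carriage gently by its red handle to feel where it tightens, never forcing it through, and back off only the screw at that place by a quarter turn anticlockwise, leaving the other four as they are set. Then run the carriage freely through its full travel, out to the far buffer and back to the home buffer, leave it there, and do not disturb the things around the slide.

Things in the scene. Friction and masses are not known exactly. Their poses are not given: they have to be found in the camera images.
- bed: Fixed bed of the slide, green cast iron, 150 mm wide (its x), 523 mm long (its y), base 18 mm thick; origin at the centre of its underside, on the bench. The carriage travels along the bed's y, from the home end (-y) to the far end (+y). A steel guide bar 18 mm wide, 44 mm high, runs along the -x edge; end plates 48 mm high close the ends.
- strip_mid (a point): Middle of the top of the flat steel keeper strip that holds the carriage down along the bed's +x edge: 45 mm wide, 475 mm long, top 50 mm above the bench. The row of five black wing screws stands on it, 45 mm to +x of the bed's centre line, 66 mm apart. Axes as the bed's.
- carriage (a joint): Travel of the carriage along the bed's +y, m: 0 touching the home buffer, 0.375 touching the far buffer. Healthy, it needs 2 to 3 N to move slowly and up to 6 N as it rubs under each screw. Nearing the overtight screw the resistance climbs by nearly 2 N per mm, from about 8 N when its middle is 22 mm short of the screw to 30 N at 9 mm (same from either side): do not push it on there with 25 N or more.
- plate_mid (a point): Middle of the top of the carriage's aluminium plate, 80 mm wide (x), 100 mm long (y), 52 mm above the bench; the carriage weighs 0.6 to 0.9 kg. Axes as the bed's. When an overtight screw is backed off a quarter turn, only the light rub is left under it.
- shoe: Brass shoe on the +x side of the carriage, 34 mm wide, 78 mm long, ramped 1 in 7 towards both ends, which runs hidden under the keeper strip, below the screws; its middle is at the middle of the carriage's length. It is what wedges at the tight place; forcing it on there, with a push of 25 N or more, scores it. Origin 14 mm from plate_mid, on the bed's centre line, at bench level.
- carriage_handle (a point): Middle of the red handle on the carriage: an upright plastic cylinder 26 mm in diameter, from 52 to 107 mm above the bench; this point is 80 mm above the bench, at the middle of the carriage's length, 73 mm from the row of screws. It can be pushed from either side. Axes as the bed's.
- home_stop (a point): Face of the black rubber buffer, 16 mm wide, on the end plate at the home end: the carriage's end meets it at travel 0. It gives about 1.5 N per mm and is solid after 9 mm.
- far_stop (a point): Face of the like rubber buffer at the far end: the carriage's end meets it at travel 0.375 m. It gives about 1.5 N per mm and is solid after 9 mm.
- screw1 (a joint): Angle of wing screw 1 (number 1 is nearest the home end), rad: it is set within 0.15 of 0 at the start; positive is anticlockwise seen from above, which backs it off; stops at -0.25 and 2.2. It turns stiffly (about 0.16 N m) and stays where it is left.
- screw1_grip (a point): Centre of the black wing of screw 1, on the screw's upright axis, 76 mm above the bench: a bar 10 mm thick (its x), 30 mm long (its y), 28 mm high, on a round collar 22 mm wide and 10 mm high. At joint value 0 the wing lies along the bed's y. The carriage's middle passes this screw at a travel of 0.072 m.
- screw2 (a joint): Angle of wing screw 2 (number 1 is nearest the home end), rad: it is set within 0.15 of 0 at the start; positive is anticlockwise seen from above, which backs it off; stops at -0.25 and 2.2. It turns stiffly (about 0.16 N m) and stays where it is left.
- screw2_grip (a point): Centre of the black wing of screw 2, on the screw's upright axis, 76 mm above the bench: a bar 10 mm thick (its x), 30 mm long (its y), 28 mm high, on a round collar 22 mm wide and 10 mm high. At joint value 0 the wing lies along the bed's y. The carriage's middle passes this screw at a travel of 0.138 m.
- screw3 (a joint): Angle of wing screw 3 (number 1 is nearest the home end), rad: it is set within 0.15 of 0 at the start; positive is anticlockwise seen from above, which backs it off; stops at -0.25 and 2.2. It turns stiffly (about 0.16 N m) and stays where it is left.
- screw3_grip (a point): Centre of the black wing of screw 3, on the screw's upright axis, 76 mm above the bench: a bar 10 mm thick (its x), 30 mm long (its y), 28 mm high, on a round collar 22 mm wide and 10 mm high. At joint value 0 the wing lies along the bed's y. The carriage's middle passes this screw at a travel of 0.204 m.
- screw4 (a joint): Angle of wing screw 4 (number 1 is nearest the home end), rad: it is set within 0.15 of 0 at the start; positive is anticlockwise seen from above, which backs it off; stops at -0.25 and 2.2. It turns stiffly (about 0.16 N m) and stays where it is left.
- screw4_grip (a point): Centre of the black wing of screw 4, on the screw's upright axis, 76 mm above the bench: a bar 10 mm thick (its x), 30 mm long (its y), 28 mm high, on a round collar 22 mm wide and 10 mm high. At joint value 0 the wing lies along the bed's y. The carriage's middle passes this screw at a travel of 0.270 m.
- screw5 (a joint): Angle of wing screw 5 (number 1 is nearest the home end), rad: it is set within 0.15 of 0 at the start; positive is anticlockwise seen from above, which backs it off; stops at -0.25 and 2.2. It turns stiffly (about 0.16 N m) and stays where it is left.
- screw5_grip (a point): Centre of the black wing of screw 5, on the screw's upright axis, 76 mm above the bench: a bar 10 mm thick (its x), 30 mm long (its y), 28 mm high, on a round collar 22 mm wide and 10 mm high. At joint value 0 the wing lies along the bed's y. The carriage's middle passes this screw at a travel of 0.336 m.
- mug: Pale green enamel mug, 76 mm wide, 75 mm high, with a handle on its own +y side; standing on the bench; a bystander. Origin under its centre.
- oil: Small white oil bottle with a yellow cap, 40 mm wide, 105 mm high; standing on the bench; a bystander. Origin under its centre.
- sander: Cork sanding block with brown abrasive under it, 65 x 120 x 34 mm; lying on the bench; a bystander. Origin under its centre.

How it is judged:
By the outcome, as a careful person would: the job done as asked, in the order asked, and still so for the second after the job is handed in, with the robot touching nothing.
It also fails if it takes over 72 s, if anything falls off the work surface, if the arm or the gripper's body presses on something with over 40 N, if the wrist force passes 120 N, or if a joint passes its speed limit or range.

### The arm

A 6-joint arm with a two-finger parallel gripper is mounted at the origin on the work surface. World frame = base frame: x ahead of the robot, y to its left, z up, the work surface at z = 0. Lengths are in mm, angles in rad, forces in N, time in s.
With the tool pointing down it reaches from about 400 to 825 mm from the base axis. Payload 7 kg.
Tool frame: the origin (TCP) lies at the very end of the fingers, on their centre line; the grasp point (between the pads) lies 19 mm behind it; z points along the fingers, y is the direction in which the jaws open and shut (so a half turn about z gives the same grasp; the last joint's range is limited). The gripper opens to 88 mm and grips with 3 to 60 N. Pads are 19 mm wide; open, the fingers measure 130 mm over their backs; the gripper's body (78 mm by 193 mm) begins 47 mm behind the grasp point.
Start: joints at [-0.829, 0.359, 0.012, 0, -1.224, -0.288], TCP at [295.881, -606.671, 226.561] pointing down, gripper open.
Joint ranges: [-3.07, 3.07], [-1.43, 2.12], [-1.02, 1.25], [-3.03, 1.67], [-3.05, -0], [-3.03, 3.03]. Speed limits (rad/s): [2.39, 2.39, 3.01, 3.14, 3.14, 3.14].

### API

Orientations are given as a unit quaternion [x, y, z, w].
In Python, from plant import bot gives the robot as it stands. Calls block until the motion is done:
- bot.move_ptp(position, orientation): joint-space move of the TCP to a pose.
- bot.line_to(position, velocity=150, ori=None): straight line of the TCP; ori=None keeps the orientation; velocity is the mean speed in mm/s.
- bot.move_joints(angles): joint-space move.
- bot.move_gripper(opening, force=None): finger opening in mm; force is the grip in N (None keeps the last); returns when the fingers have stopped.
- bot.pause(seconds).
- bot.solve_ik(position, orientation): joint angles nearest the present ones, or None.
- bot.read_state(): the state.
- bot.camera(name): name is "scene" or "top" or "wrist"; returns the picture (384x512x3 uint8, red, green, blue); there is no depth.
- bot.get_calibration(name): a dict with "fx", "fy", "cx", "cy" (pixels), "view" (4x4, takes a point from world to camera coordinates); the wrist camera has in their place "T_tool_cam" (4x4, takes a point from camera to tool coordinates, whose origin is the TCP and whose axes are the flange's). Camera axes: x right, y up, looking along -z (the intrinsics and any distortion apply to the point x, -y, -z); pixel columns grow to the right and rows downward; lengths in mm; the calibration is good to about 2 mm. A picture is of the moment at which its call begins: read the wrist's pose just before it. get_calibration takes no time and is no camera call.
A pose or a line that the arm cannot do raises bot.Unreachable and nothing moves.
- bot.close_job(): hands the job in, once; it reports no verdict.
The state is a dict: "t": time; "joint_pos": joint angles; "qvel": joint speeds; "tau": joint torques, N m; "tcp_pos": TCP position; "eef_rot": TCP orientation; "contact_force": force on the tool from outside, world axes, zero at the start; "moment": the same for the moment, N m; "width": finger opening in mm.
Only numpy, scipy, OpenCV 4.12 (cv2) and the standard library are available. Lean on these libraries where they do the work, as an engineer would, in place of code of your own. Each camera call takes 0.05 s, during which the arm holds its last target. There are 200 camera calls.

## Working session

There is one attempt and no reset: what is moved stays moved. The work goes in short steps, each a Python script; the robot and the scene stay as the last script left them, time stands still between calls to the robot, and variables do not carry over. Pictures are saved under pics/ and viewed, about 8 in all and at most 12, crops included, and the job is handed in when it is done.

```bash
ls; mkdir -p pics; python3 - <<'E'
from plant import bot
import cv2,numpy as np
for n in ("scene","top"):
    im=bot.camera(n); cv2.imwrite(f"pics/{n}0.png",im[:,:,::-1]); c=bot.get_calibration(n); print(n,c)
print(bot.get_calibration("wrist")); print(bot.read_state())
a=cv2.imread("pics/scene0.png");b=cv2.imread("pics/top0.png")
cv2.imwrite("pics/both.png",cv2.resize(np.vstack([a,b]),None,fx=.78,fy=.78))
E
```

```text
pics
scene {'fx': 447.4983392469829, 'fy': 447.4983392469829, 'cx': 253.41365397787868, 'cy': 187.15937079008845, 'view': array([[ 7.77841268e-01,  6.28460779e-01, -1.07246641e-04,
        -4.23406171e+02],
       [-5.00812202e-01,  6.19954643e-01,  6.04022665e-01,
         2.09778070e+02],
       [ 3.79671042e-01, -4.69780045e-01,  7.96967132e-01,
        -1.75387218e+03],
       [ 0.00000000e+00,  0.00000000e+00,  0.00000000e+00,
         1.00000000e+00]])}
top {'fx': 441.92052446930666, 'fy': 441.92052446930666, 'cx': 257.146629676958, 'cy': 193.92260129143045, 'view': array([[-2.69449308e-02, -9.99618869e-01, -6.00730029e-03,
         2.40452566e+01],
       [ 9.92195743e-01, -2.74757566e-02,  1.21625202e-01,
        -5.00433742e+02],
       [-1.21743902e-01, -2.68323513e-03,  9.92557919e-01,
        -1.60805965e+03],
       [ 0.00000000e+00,  0.00000000e+00,  0.00000000e+00,
         1.00000000e+00]])}
{'fx': 341.6388071650526, 'fy': 341.6388071650526, 'cx': 248.91440758283596, 'cy': 192.5311192553964, 'T_tool_cam': array([[ 4.49528950e-04,  9.61741891e-01,  2.73956808e-01,
    
[... 275 characters left out ...]
])}
{'t': 0.1, 'joint_pos': array([-8.28918865e-01,  3.59308363e-01,  1.11862687e-02, -2.71876140e-04,
       -1.22410050e+00, -2.88100670e-01]), 'qvel': array([ 4.63375579e-05, -2.33478685e-03,  3.42460555e-03,  7.55485207e-04,
        1.25260372e-04,  1.12410288e-03]), 'tau': array([ 3.30653693e-04, -5.84162736e+01,  2.93750149e+01,  7.01539278e+00,
        1.01778569e-02, -7.90610056e-05]), 'tcp_pos': array([ 295.68300836, -606.33046796,  225.74302218]), 'eef_rot': array([-2.24901606e-01,  9.74381210e-01,  6.83589918e-04, -2.39996491e-04]), 'contact_force': array([-0.21161642, -0.24451107,  0.61436908]), 'moment': array([-0.02483055,  0.03820961,  0.03107484]), 'width': 87.85905720635554}
```

View pics/top0.png

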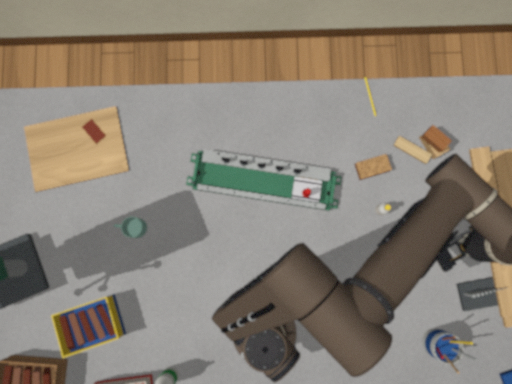

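View pics/scene0.png

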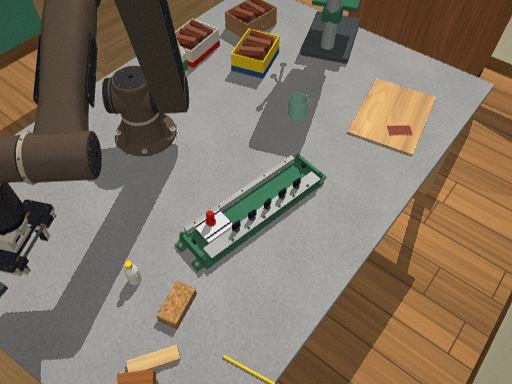

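The top view shows the slide running from the right (carriage with red handle at about (307,192)) to the left, with the five screws from (298,169) to (225,158). The home end is therefore on the right (world -y). The mug is at (134,228), the oil at (386,208) and the sander at (374,167). The scene view agrees: handle at (210,216), screws from (236,226) to (297,183).

```bash
cat > h.py <<'E'
from plant import bot
import cv2,numpy as np
from scipy.spatial.transform import Rotation as R
def cam(name,st=None):
    c=bot.get_calibration(name); K=[c[k] for k in("fx","fy","cx","cy")]
    if name=="wrist":
        T=np.eye(4);T[:3,:3]=R.from_quat(st["eef_rot"]).as_matrix();T[:3,3]=st["tcp_pos"]
        V=np.linalg.inv(T@c["T_tool_cam"])
    else: V=c["view"]
    return K,V
def ray(C,uv):
    (fx,fy,cx,cy),V=C; Rm=V[:3,:3]
    d=Rm.T@np.array([(uv[0]-cx)/fx,-(uv[1]-cy)/fy,-1.]); return -Rm.T@V[:3,3], d/np.linalg.norm(d)
def plane(C,uv,z):
    o,d=ray(C,uv); return o+d*(z-o[2])/d[2]
def tri(rays):
    A=np.zeros((3,3));b=np.zeros(3)
    for o,d in rays:
        P=np.eye(3)-np.outer(d,d);A+=P;b+=P@o
    p=np.linalg.solve(A,b); return p,[float(np.linalg.norm(np.cross(p-o,d))) for o,d in rays]
def proj(C,p):
    (fx,fy,cx,cy),V=C;q=V[:3,:3]@p+V[:3,3];return np.array([cx+fx*q[0]/-q[2],cy-fy*q[1]/-q[2]])
def blobs(m,amin=5):
    n,_,s,c=cv2.connectedComponentsWithStats(m.astype(np.uint8)); return [(int(s[i,4]),c[i].round(1)) for i in range(1,n) if s[i,4]>=amin]
E
python3 - <<'E'
from h import *
for n,(x0,y0,x1,y1) in dict(top=(185,145,345,215),scene=(170,150,330,275)).items():
    im=cv2.imread(f"pics/{n}0.png").astype(int)[y0:y1,x0:x1]; B,G,Rr=im[...,0],im[...,1],im[...,2]
    o=np.array([x0,y0])
    print(n,"red",[(a,c+o) for a,c in blobs((Rr>130)&(G<70)&(B<70))])
    print(" dark",[(a,c+o) for a,c in blobs(im.max(2)<60,6)])
    C=cam(n)
    print(" red on z80",[plane(C,c+o,80).round(0) for a,c in blobs((Rr>130)&(G<70)&(B<70))])
C=cam("top")
for u in [(225,158),(298,169),(134,228),(386,208),(374,167)]: print(u,plane(C,u,50).round())
E
```

```text
top red [(36, array([306.2, 192.9]))]
 dark [(9, array([226.1, 159.7])), (7, array([243.7, 162.4])), (7, array([261.1, 165.3])), (9, array([279., 168.])), (8, array([297. , 170.5])), (8, array([198.5, 172.5]))]
 red on z80 [array([ 494., -166.,   80.])]
scene red [(29, array([209.3, 213.2])), (22, array([211.4, 223.6]))]
 dark [(24, array([303.2, 165.2])), (9, array([316.3, 173.3])), (55, array([296.3, 183.1])), (55, array([282. , 193.3])), (7, array([305.9, 190.9])), (51, array([267. , 203.5])), (62, array([251.6, 214.6])), (67, array([235.7, 226.1])), (15, array([201.5, 237. ])), (16, array([193.8, 241.2]))]
 red on z80 [array([ 489., -156.,   80.]), array([ 520., -181.,   80.])]
(225, 158) [636. 126.  50.]
(298, 169) [ 587. -143.   50.]
(134, 228) [386. 461.  50.]
(386, 208) [ 434. -458.   50.]
(374, 167) [ 587. -423.   50.]
```

```bash
cat >> h.py <<'E'
def quat(yx):  # tool down, tool y axis at world angle yx
    y=np.array([np.cos(yx),np.sin(yx),0]);z=np.array([0,0,-1.]);x=np.cross(y,z)
    return R.from_matrix(np.c_[x,y,z]).as_quat()
E
python3 - <<'E'
from h import *
a=np.arctan2(269,49); 
for s in (0,np.pi,np.pi/2,-np.pi/2):
    for p in ([530,-20,300],[494,-166,61],[587,-143,61],[636,126,61],[530,200,61],[555,195,61]):
        q=bot.solve_ik(p,quat(a+s)); print(round(s,2),p,None if q is None else np.round(q,2))
E
```

```text
0 [530, -20, 300] [ 0.33  0.08 -0.19  0.   -1.31 -2.08]
0 [494, -166, 61] [ 0.05  0.28 -0.53  0.   -0.75 -1.8 ]
0 [587, -143, 61] [ 0.08  0.4  -0.35  0.   -0.82 -1.84]
0 [636, 126, 61] [ 0.5   0.46 -0.25  0.   -0.87 -2.25]
0 [530, 200, 61] [ 0.71  0.34 -0.43  0.   -0.79 -2.46]
0 [555, 195, 61] [ 0.67  0.37 -0.39  0.   -0.81 -2.42]
3.14 [530, -20, 300] [ 0.33  0.08 -0.19  0.   -1.31  1.06]
3.14 [494, -166, 61] [ 0.05  0.28 -0.53  0.   -0.75  1.34]
3.14 [587, -143, 61] [ 0.08  0.4  -0.35  0.   -0.82  1.31]
3.14 [636, 126, 61] [ 0.5   0.46 -0.25  0.   -0.87  0.89]
3.14 [530, 200, 61] [ 0.71  0.34 -0.43  0.   -0.79  0.68]
3.14 [555, 195, 61] [ 0.67  0.37 -0.39  0.   -0.81  0.72]
1.57 [530, -20, 300] [ 0.33  0.08 -0.19  0.   -1.31 -0.51]
1.57 [494, -166, 61] [ 0.05  0.28 -0.53  0.   -0.75 -0.23]
1.57 [587, -143, 61] [ 0.08  0.4  -0.35  0.   -0.82 -0.26]
1.57 [636, 126, 61] [ 0.5   0.46 -0.25  0.   -0.87 -0.68]
1.57 [530, 200, 61] [ 0.71  0.34 -0.43  0.   -0.79 -0.89]
1.57 [555, 195, 61] [ 0.67  0.37 -0.39  0.   -0.81 -0.85]
-1.57 [530, -20, 300] [ 0.33  0.08 -0.19  0.   -1.31  2.63]
-1.57 [494, -166, 61] [ 0.05  0.28 -0.53  0.   -0.75  2.91]
-1.57 [587, -143, 61] [ 0.08  0.4  -0.35  0.   -0.82  2.88]
-1.57 [636, 126, 61] [ 0.5   0.46 -0.25  0.   -0.87  2.47]
-1.57 [530, 200, 61] [ 0.71  0.34 -0.43  0.   -0.79  2.26]
-1.57 [555, 195, 61] [ 0.67  0.37 -0.39  0.   -0.81  2.29]
```

```bash
python3 - <<'E'
from h import *
import pickle
a=np.arctan2(269,49); q=quat(a+np.pi)
bot.move_ptp([520,-20,260],q)
out=[]
for i,p in enumerate(([520,-20,260],[520,-110,260],[540,60,260])):
    if i: bot.line_to(p,250)
    bot.pause(.15)
    st=bot.read_state(); im=bot.camera("wrist"); cv2.imwrite(f"pics/w{i}.png",im[:,:,::-1]); out.append(st)
pickle.dump(out,open("w.pkl","wb")); print(st["t"],st["contact_force"])
E
```

```text
4.2417 [-0.59711781 -0.36727108  0.21783121]
```

View pics/w0.png

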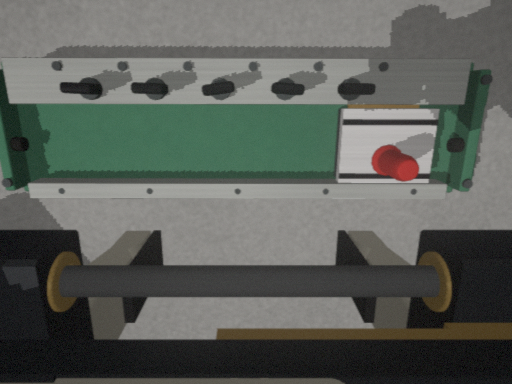

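The wrist view shows the whole slide. The screws run from 5 to 1, left to right, at about (81..91,88) to (352,89). Red handle top is at (404,168), its base at (385,158), the plate at x 340–437, and the buffers at (18,144) and (456,145).

```bash
python3 - <<'E'
from h import *
import pickle
S=pickle.load(open("w.pkl","rb")); W=[];H=[];HB=[]
for i in range(3):
    C=cam("wrist",S[i]); im=cv2.imread(f"pics/w{i}.png"); b=im.astype(int)
    m=(b.max(2)<50); m[210:]=0
    bl=[x for x in blobs(m,90)]
    print(i,"dark",[(x[0],x[1].tolist()) for x in bl])
    red=(b[...,2]>90)&(b[...,1]<60); top=(b[...,2]>175)&(b[...,1]<60)
    t=max(blobs(top,5),key=lambda x:x[0],default=None); r=max(blobs(red,5),key=lambda x:x[0],default=None); print("red",t,r)
    hsv=cv2.cvtColor(im,cv2.COLOR_BGR2HSV); print("top vs side V hist",np.percentile(b[...,2][red],[5,25,50,75,95]))
    # plate: bright low-sat
    H.append((C,t));
print(tri([ray(C,t[1]) for C,t in H if t]))
E
```

```text
0 dark [(1470, [14.0, 136.9]), (240, [470.2, 94.8]), (461, [82.7, 87.6]), (369, [150.0, 87.9]), (312, [218.3, 88.1]), (311, [287.4, 88.2]), (374, [355.9, 88.4]), (212, [455.3, 144.4])]
red None (979, array([394.8, 163.2]))
top vs side V hist [ 98. 117. 131. 159. 169.]
1 dark [(310, [9.2, 103.5]), (476, [63.5, 104.5]), (363, [129.7, 105.0]), (317, [196.9, 105.6]), (224, [264.6, 105.9]), (147, [375.7, 158.7])]
red None (545, array([306.7, 174.4]))
top vs side V hist [ 98. 106. 121. 143. 169.]
2 dark [(462, [438.5, 94.1]), (309, [167.3, 93.4]), (213, [234.6, 93.6]), (234, [303.9, 93.9]), (391, [371.1, 93.9]), (332, [469.4, 126.7]), (236, [92.2, 148.3])]
red None (1170, array([476.2, 168.6]))
top vs side V hist [ 92.  98. 120. 128. 163.]Traceback (most recent call last):
  File "<stdin>", line 14, in <module>
  File "h.py", line 20, in tri
    p=np.linalg.solve(A,b); return p,[float(np.linalg.norm(np.cross(p-o,d))) for o,d in rays]
    r = gufunc(a, b, signature=signature)
    raise LinAlgError("Singular matrix")
numpy.linalg.LinAlgError: Singular matrix
```

```bash
python3 - <<'E'
import cv2,numpy as np
a=[cv2.imread(f"pics/w{i}.png")[40:205] for i in (1,2)]
cv2.imwrite("pics/w12.png",cv2.resize(np.vstack(a),None,fx=1.5,fy=1.5,interpolation=cv2.INTER_CUBIC))
E
```

```text
(no output)
```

View pics/w12.png

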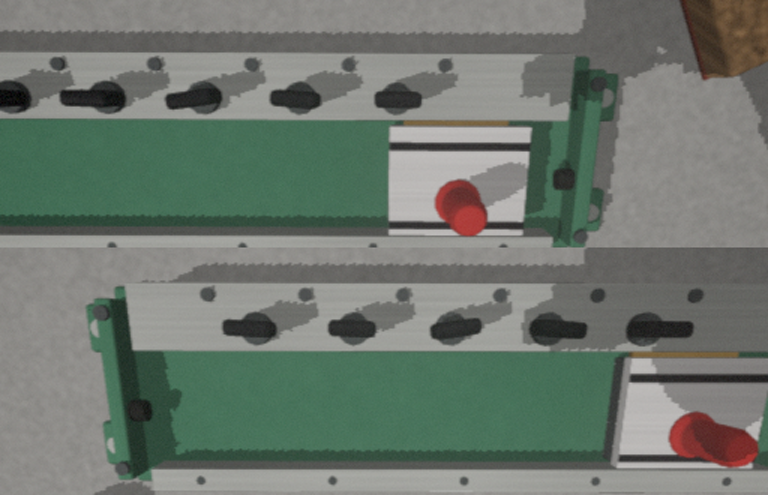

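```bash
python3 - <<'E'
from h import *
import pickle
S=pickle.load(open("w.pkl","rb")); Cs=[cam("wrist",s) for s in S]
px=[[(355.9,88.4),(287.4,88.2),(218.3,88.1),(150,87.9),(82.7,87.6)],
[(264.6,105.9),(196.9,105.6),(129.7,105),(63.5,104.5),None],
[(438.5,94.1),(371.1,93.9),(303.9,93.9),(234.6,93.6),(167.3,93.4)]]
P=[]
for k in range(5):
    p,r=tri([ray(Cs[i],px[i][k]) for i in range(3) if px[i][k]]); P.append(p); print(k+1,p.round(1),np.round(r,1))
P=np.array(P); d=np.diff(P,axis=0); print("spacing",np.linalg.norm(d,axis=1).round(1))
c=P.mean(0); u=P[4]-P[0]; u[2]=0; u/=np.linalg.norm(u); v=np.array([u[1],-u[0],0]); print("u",u,"ang",np.arctan2(u[1],u[0]))
rp=[(394.8,163.2),(306.7,174.4),(476.2,168.6)]
h,r=tri([ray(C,x) for C,x in zip(Cs,rp)]); print("handle",h.round(1),np.round(r,1),"rel",((h-c)@v).round(1),((h-c)@u).round(1))
# plate edges in w0,w1 at z=52 (aprox rows), buffers at z~? 
for i,l,rr,y in((0,340,437,145),(1,389/1.5,532/1.5,40+180/1.5)):
    for x in (l,rr): print("plate edge y",i,((plane(Cs[i],(x,y),52)-c)@u).round(1))
for i,bl,z in((0,(447,145),30),(1,(370,159),30)): print("buf",((plane(Cs[i],bl,z)-c)@u).round(1))
# wing angles: principal axis of dark blob pixel top part
# handle: two-fixed-camera triangulation
R2=[ray(cam("top"),(306.2,192.9)),ray(cam("scene"),(210.2,218))]
print("fixed handle",[x for x in tri(R2)])
tp=[(297,170.5),(279,168),(261.1,165.3),(243.7,162.4),(226.1,159.7)]; sp=[(235.7,226.1),(251.6,214.6),(267,203.5),(282,193.3),(296.3,183.1)]
for a,b in zip(tp,sp): print("fixed screw",tri([ray(cam("top"),a),ray(cam("scene"),b)])[0].round(1))
E
```

```text
1 [ 581.1 -136.4   72.8] [0.5 0.3 0.3]
2 [593.2 -71.3  74.4] [0.3 0.2 0.2]
3 [605.2  -6.8  75.3] [0.5 0.3 0.3]
4 [617.5  59.1  70.2] [0.4 0.2 0.2]
5 [629.5 123.4  71.3] [0.1 0.1]
spacing [66.2 65.6 67.2 65.4]
u [0.18312091 0.9830904  0.        ] ang 1.3866362176227156
handle [ 504.4 -166.    82. ] [1.4 3.1 1.8] rel -69.9 -175.4
plate edge y 0 -127.1
plate edge y 0 -231.2
plate edge y 1 -128.2
plate edge y 1 -231.7
buf -254.6
buf -256.2
fixed handle [array([ 496.63809187, -165.19090554,   70.01781225]), [2.6610520076432924, 2.661052007643159]]
fixed screw [ 579.6 -135.8   68.2]
fixed screw [590.9 -70.4  67.9]
fixed screw [602.8  -5.3  68.5]
fixed screw [615.9  58.4  68.5]
fixed screw [627.9 122.8  69. ]
```

Screws came out 66 mm apart and about 73 mm high, and the carriage travel is about 25 mm, all consistent with the sheet. Next I'll grip the handle and stroke in small steps.

```bash
cat >> h.py <<'E'
c=np.array([605.3,-6.4,0]); u=np.array([.18312,.98309,0]); v=np.array([u[1],-u[0],0]); A=1.38664
def W(x,y,z): return c+x*v+y*u+np.array([0,0,z])
QH=quat(A+np.pi); QS=quat(A+np.pi/2)
E
python3 - <<'E'
from h import *
bot.move_ptp(W(-73,-178,170),QH); bot.line_to(W(-73,-178,64),150); bot.pause(.1)
s=bot.read_state(); b=s["contact_force"]; print("pre",s["tcp_pos"].round(1),b.round(1))
bot.move_gripper(22,30); s=bot.read_state(); d=s["contact_force"]-b
print("grip",s["width"],s["t"],d.round(1),"w",s["tcp_pos"].round(1))
np.save("b.npy",b)
y=-178
log=[]
while y<0:   # first just 60 mm
    y+=3; bot.line_to(W(-73,y,64),30); s=bot.read_state(); f=-(s["contact_force"]-b)@u; act=(s["tcp_pos"]-c)@u
    log.append((round(float(act)+204,1),round(float(f),1)))
    if f>11 or len(log)>30: break
print(log); print(s["t"],(s["contact_force"]-b).round(1),y)
E
```

```text
pre [ 501.9 -167.8   65.1] [0.2 0.2 0.7]
grip 25.207156132102636 7.2333 [-0.8 -0.6 -0.6] w [ 500.9 -168.    64. ]
[(29.1, 0.7), (32.3, -0.5), (35.3, -0.6), (38.3, -0.5), (41.2, 0.5), (44.2, 0.5), (47.3, -0.5), (50.3, -1.0), (53.3, -0.3), (56.2, 0.4), (59.3, -1.0), (62.3, -0.2), (65.2, -0.8), (68.3, 0.4), (71.3, 0.1), (74.3, -1.2), (77.3, -0.5), (80.3, -1.2), (83.3, -0.6), (86.2, -0.2), (89.2, -1.3), (92.3, -0.8), (95.2, -0.1), (98.2, -0.5), (101.2, -0.1), (104.2, -0.9), (107.2, 0.7), (110.3, 0.2), (113.3, 1.0), (116.2, 0.6), (119.3, -0.5)]
14.9833 [ 0.6  0.4 -3.8] -85
```

```bash
python3 - <<'E'
from h import *
C=cam("top"); im=bot.camera("top"); cv2.imwrite("pics/top1.png",im[:,:,::-1])
g=im.astype(int)
print("red",[(a,x,plane(C,x,90).round(0)) for a,x in blobs((g[...,0]>120)&(g[...,1]<70)&(g[...,2]<70),4)])
cv2.imwrite("pics/c.png",cv2.resize(im[130:220,170:350,::-1],None,fx=4,fy=4))
im=bot.camera("scene");cv2.imwrite("pics/c2.png",cv2.resize(im[150:280,160:340,::-1],None,fx=3,fy=3))
s=bot.read_state();print(s["t"],s["contact_force"],s["moment"],s["tcp_pos"],s["width"])
E
python3 -c "
import cv2,numpy as np
a=cv2.imread('pics/c.png');b=cv2.imread('pics/c2.png');a=cv2.resize(a,(540,270));cv2.imwrite('pics/cc.png',np.vstack([a,cv2.resize(b,(540,330))]))"
```

```text
red [(158, array([ 93.5, 130.8]), array([742., 600.,  90.])), (4, array([441.5, 356.5]), array([ -82., -603.,   90.]))]
15.0833 [-0.78384586  0.73232249 -2.22882325] [0.28282013 0.2757868  0.05959402] [517.98543488 -76.3470084   63.98181918] 25.459094275105794
```

View pics/cc.png

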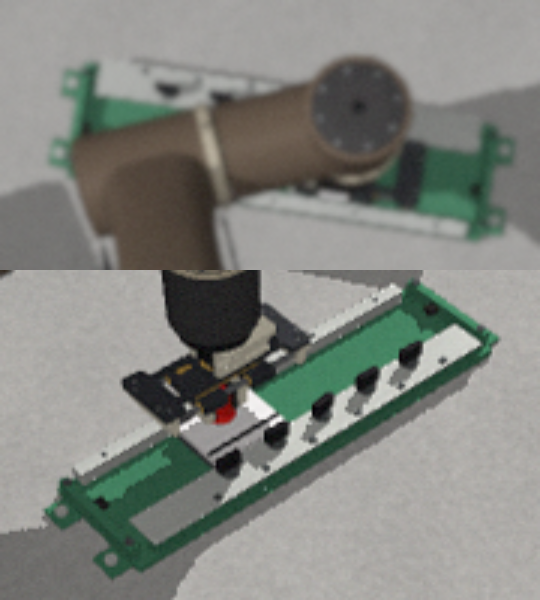

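```bash
python3 - <<'E'
from h import *
b=np.load("b.npy")
def rd(): 
    s=bot.read_state(); F=s["contact_force"]-b; M=s["moment"]
    return f'{s["t"]:.3f} y={(s["tcp_pos"]-c)@u+204:.2f} Fu={F@u:.2f} Fv={F@v:.2f} Fz={F[2]:.2f} Mv={M@v:.3f} Mu={M@u:.3f} w={s["width"]:.2f} qv={np.abs(s["qvel"]).max():.4f}'
print(rd())
for vel in (30,150,8):
    bot.line_to(W(-73,(s:=(bot.read_state()["tcp_pos"]-c)@u)-3,64),vel); print("move",vel); print(rd())
    for _ in range(3): bot.pause(.02); print("  ",rd())
s=bot.read_state(); q=bot.solve_ik(W(-73,-97,64),QH); bot.move_joints(q); print("mj",rd()); bot.pause(.02); print(rd())
E
```

```text
15.083 y=119.25 Fu=0.38 Fv=-1.11 Fz=-2.89 Mv=0.228 Mu=0.323 w=25.46 qv=0.0023
move 30
15.333 y=116.20 Fu=1.13 Fv=0.05 Fz=-3.39 Mv=0.391 Mu=0.326 w=25.56 qv=0.0029
   15.350 y=116.21 Fu=0.74 Fv=-1.33 Fz=-3.24 Mv=0.324 Mu=0.338 w=25.56 qv=0.0018
   15.367 y=116.20 Fu=1.78 Fv=0.08 Fz=-3.88 Mv=0.319 Mu=0.301 w=25.51 qv=0.0029
   15.383 y=116.19 Fu=1.45 Fv=-0.76 Fz=-3.79 Mv=0.345 Mu=0.341 w=25.38 qv=0.0026
move 150
15.633 y=112.89 Fu=0.07 Fv=-0.19 Fz=-4.79 Mv=-0.086 Mu=0.182 w=25.29 qv=0.0022
   15.650 y=112.88 Fu=0.04 Fv=-0.13 Fz=-3.99 Mv=-0.103 Mu=0.154 w=25.47 qv=0.0030
   15.667 y=112.91 Fu=-0.37 Fv=-0.49 Fz=-3.85 Mv=-0.233 Mu=0.177 w=25.51 qv=0.0032
   15.683 y=112.89 Fu=-0.78 Fv=0.22 Fz=-3.91 Mv=-0.188 Mu=0.168 w=25.24 qv=0.0012
move 8
16.242 y=109.83 Fu=1.00 Fv=-0.55 Fz=-3.37 Mv=0.350 Mu=0.269 w=25.49 qv=0.0024
   16.258 y=109.86 Fu=0.98 Fv=-0.55 Fz=-3.92 Mv=0.337 Mu=0.294 w=25.64 qv=0.0021
   16.275 y=109.83 Fu=1.67 Fv=-0.59 Fz=-3.78 Mv=0.362 Mu=0.344 w=25.43 qv=0.0013
   16.292 y=109.84 Fu=1.51 Fv=-0.54 Fz=-3.72 Mv=0.291 Mu=0.351 w=25.52 qv=0.0021
mj 16.542 y=106.73 Fu=0.39 Fv=-0.67 Fz=-3.50 Mv=0.100 Mu=0.226 w=25.35 qv=0.0022
16.558 y=106.75 Fu=-0.16 Fv=-1.10 Fz=-4.59 Mv=-0.030 Mu=0.146 w=25.96 qv=0.0020
```

Readings at rest hide dry friction, so I need a push that limits itself. With a light grip the fingers should yield at a low force, and that yield shows up in the width. I'll stroke on that way in small steps.

```bash
cat > stroke.py <<'E'
from h import *
import sys
def stroke(y0,y1,step,vel,wmax=27.3,fmax=6.5):
    y=y0; log=[]; sg=np.sign(y1-y0); b=np.load("b.npy")
    while sg*(y1-y)>0.01:
        y+=sg*min(step,abs(y1-y)); bot.line_to(W(-73,y-204,64),vel); s=bot.read_state()
        F=s["contact_force"]-b; f=-sg*F@u
        log.append((round(float((s["tcp_pos"]-c)@u+204),1),round(float(f),1),round(s["width"],1)))
        if s["width"]>wmax or f>fmax: print("STOP"); break
    print(log,s["t"]); return y
E
python3 - <<'E'
from stroke import *
bot.move_gripper(15,5); s=bot.read_state(); print(s["width"],s["t"])
stroke(107,124,3,40)
E
```

```text
25.80517479016864 16.775
[(110.0, 0.4, 25.7), (113.3, 0.7, 26.0), (116.3, 0.1, 26.0), (119.3, -0.7, 25.9), (122.3, 0.7, 26.1), (124.1, 0.3, 25.8)] 18.275
```

```bash
python3 - <<'E'
from stroke import *
stroke(124,100,30,100); y=stroke(100,60,5,60)
if y<61:
    y=stroke(60,3,30,100)
    y=stroke(3,-9,3,40)
E
```

```text
[(99.4, -2.4, 25.8)] 18.6667
[(94.9, -2.4, 25.9), (89.9, -1.7, 25.6), (84.8, -1.4, 26.0), (79.8, -2.1, 25.8), (74.7, -2.4, 25.4), (69.7, -1.9, 25.8), (64.7, -2.4, 26.1), (59.7, -3.0, 25.9)] 20.6667
[(29.6, -2.0, 26.1), (2.8, -2.2, 25.5)] 21.5333
STOP
[(0.2, -0.8, 25.9), (-2.9, 0.3, 26.1), (-5.8, 3.6, 25.8), (-8.3, 6.8, 25.6)] 22.5333
```

The home buffer shows clearly in the rest force (about 9 N at 8 mm), along with lag, so an elastic or strong resistance would register. Screw 1 is free, and so is screw 2 at 14 mm short. I'll carry on with a fine window ahead of each screw.

```bash
python3 - <<'E'
from stroke import *
stroke(0,120,120,130,fmax=9)
y=stroke(120,132,2,30)
if y>131:
  for S in (204,270,336):
    y=stroke(y,S-26,100,110)
    y=stroke(y,S-8,2.5,30)
    if y<S-8.1: break
E
```

```text
[(120.0, -2.3, 25.9)] 23.675
[(121.6, 1.4, 25.7), (123.9, 2.8, 25.8), (126.1, 2.0, 25.9), (128.2, 1.2, 26.1), (130.2, 0.9, 25.8), (132.2, 0.8, 25.7)] 25.175
[(178.5, -1.7, 25.9)] 25.7417
[(180.3, -0.1, 25.9), (182.8, 0.7, 25.8), (185.6, 1.2, 25.6), (188.2, 0.5, 25.9), (190.8, 0.3, 26.0), (193.3, -0.1, 25.7), (195.7, 0.4, 25.9), (196.0, 0.9, 25.6)] 27.7417
[(245.0, -3.7, 25.9)] 28.325
STOP
[(246.2, 0.5, 25.8), (248.8, 0.4, 26.0), (249.8, 10.6, 26.0)] 29.075
```

It stopped at 249.8 mm with 10.6 N and 1.7 mm of lag. That is 20 mm short of screw 4, as predicted for a tight screw there. Before gripping its wing I'll measure the wing's set angle from the pictures already taken.

```bash
python3 - <<'E'
from h import *
import pickle
S=pickle.load(open("w.pkl","rb"))
for i in (0,1,2):
    C=cam("wrist",S[i]); g=cv2.imread(f"pics/w{i}.png").max(2)
    for k in range(1,6):
        y=(k-3)*66; p=proj(C,W(0,y,76)).round().astype(int)
        if not(30<p[0]<480): continue
        res=[]
        for th in (30,38,46):
            m=np.zeros_like(g); m[p[1]-22:p[1]+22,p[0]-32:p[0]+32]=g[p[1]-22:p[1]+22,p[0]-32:p[0]+32]<th
            n,l,s,_=cv2.connectedComponentsWithStats(m)
            if n<2: continue
            j=1+s[1:,4].argmax(); vs=np.argwhere(l==j)[:,::-1]
            Q=np.array([plane(C,t,85)-W(0,y,85) for t in vs]); X=np.c_[Q@u,-(Q@v)]
            e,V=np.linalg.eigh(np.cov(X.T)); d=V[:,1]*np.sign(V[0,1]); res.append((len(vs),round(float(np.arctan2(d[1],d[0])),3),X.mean(0).round(1).tolist(),np.ptp(X,axis=0).round(0).tolist()))
        print(i,k,p,res)
E
```

```text
0 1 [356  88] [(15, 0.074, [15.3, 2.4], [6.0, 4.0]), (344, 0.005, [2.8, 0.1], [33.0, 10.0])]
0 2 [287  88] [(1, nan, [7.8, -4.5], [0.0, 0.0]), (186, -0.057, [0.3, 0.3], [28.0, 10.0])]
0 3 [218  88] [(4, -0.673, [-7.2, 2.8], [2.0, 2.0]), (221, 0.127, [-0.5, 0.5], [28.0, 11.0])]
0 4 [149  88] [(2, 0.003, [-17.5, -0.6], [1.0, 0.0]), (62, -1.161, [-14.8, 0.8], [9.0, 8.0]), (329, -0.038, [-3.6, 0.3], [33.0, 10.0])]
0 5 [80 88] [(102, -0.373, [-17.1, 0.9], [14.0, 9.0]), (289, -0.105, [-8.4, 0.1], [37.0, 11.0]), (425, -0.043, [-6.2, 0.4], [38.0, 15.0])]
1 1 [265 106] [(49, 0.003, [1.6, -3.8], [24.0, 3.0])]
1 2 [197 105] [(6, 0.68, [-12.8, 3.3], [4.0, 3.0]), (226, -0.039, [-2.5, -0.2], [29.0, 10.0])]
1 3 [129 105] [(10, -0.912, [-15.9, -1.2], [4.0, 5.0]), (87, 0.747, [-15.1, -1.5], [11.0, 9.0]), (343, 0.138, [-4.0, -0.4], [34.0, 12.0])]
1 4 [ 61 105] [(129, -0.162, [-17.3, -0.2], [16.0, 9.0]), (298, -0.078, [-9.8, -0.7], [39.0, 10.0]), (433, 0.017, [-7.2, -0.3], [39.0, 16.0])]
2 1 [440  94] [(3, 0.003, [20.4, -0.9], [2.0, 0.0]), (310, -0.0, [6.8, -0.2], [39.0, 9.0]), (440, -0.012, [6.5, 0.0], [40.0, 12.0])]
2 2 [372  94] [(1, nan, [17.8, 2.0], [0.0, 0.0]), (92, 0.015, [-4.9, 1.5], [19.0, 9.0]), (375, -0.063, [3.7, 0.0], [34.0, 10.0])]
2 3 [303  94] [(1, nan, [-7.8, 2.1], [0.0, 0.0]), (26, 0.383, [-6.1, 1.2], [12.0, 6.0])]
2 4 [235  93] [(10, 0.552, [0.4, 2.0], [5.0, 5.0])]
2 5 [166  93] [(1, nan, [-16.8, 1.5], [0.0, 0.0]), (11, 0.825, [-15.4, 2.9], [3.0, 3.0]), (190, -0.089, [-4.6, -0.0], [31.0, 9.0])]<stdin>:16: RuntimeWarning: Degrees of freedom <= 0 for slice
  c *= np.true_divide(1, fact)
  c *= np.true_divide(1, fact)
```

```bash
python3 - <<'E'
from stroke import *
bot.line_to(W(-73,237-204,64),60); bot.move_gripper(50); bot.line_to(W(-73,237-204,125),200)
th=-0.04; q=quat(A+np.pi/2+th)
bot.move_ptp(W(0,66,125),q); bot.move_gripper(40)
bot.line_to(W(0,66,64),120); s=bot.read_state(); print("pre",s["t"],((s["tcp_pos"]-W(0,66,64))),s["contact_force"].round(1))
bot.move_gripper(4,50); s=bot.read_state(); print("grip",s["t"],s["width"],s["contact_force"].round(1),s["joint_pos"][5])
j=s["joint_pos"].copy(); 
j=np.array(bot.solve_ik(W(0,66,64),q)); j[5]+=np.pi/2; bot.move_joints(j)
s=bot.read_state(); print("turned",s["t"],s["width"],s["contact_force"].round(1),s["moment"].round(2),s["joint_pos"][5])
E
```

```text
pre 33.1083 [0.41899036 0.0573093  0.38936018] [ 0.2 -0.5  0.2]
grip 33.7083 9.771422250935037 [-4.4  2.5  3.8] -0.6329160151944365
turned 35.1083 9.753093282113321 [-4.6  2.2  5.5] [ 0.64  1.84 -0.06] 0.9377138440919427
```

```bash
python3 - <<'E'
from stroke import *
bot.move_gripper(30); bot.line_to(W(0,66,125),200); bot.move_ptp(W(-73,33,170),QH); bot.pause(.1)
s=bot.read_state(); im=bot.camera("wrist"); cv2.imwrite("pics/s4.png",im[:,:,::-1])
C=cam("wrist",s); print(s["t"])
for k in (2,3,4,5): print(k,proj(C,W(0,(k-3)*66,76)).round())
print("h",proj(C,W(-73,33,107)).round())
E
```

```text
36.7333
2 [389.  98.]
3 [296.  98.]
4 [202.  98.]
5 [109.  98.]
h [249. 209.]
```

View pics/s4.png

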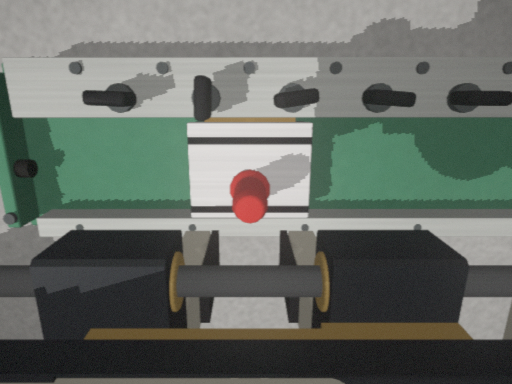

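Screw 4's wing at (202,98) now lies across the strip, and the other four are unchanged along it. The handle is at (249,190), where predicted. Next I'll feel through the screw 4 zone gently, then make the full run.

```bash
python3 - <<'E'
from stroke import *
bot.move_gripper(60); bot.line_to(W(-73,33,64),150); bot.move_gripper(15,8); print(bot.read_state()["width"])
y=stroke(237,262,3.5,35,fmax=7)
if y>261:
    y=stroke(y,318,28,80,fmax=7)
    y=stroke(y,328,5,50,fmax=7)
    y=stroke(y,370,42,80,fmax=9)
    y=stroke(y,383,2.6,40,fmax=7)
E
```

```text
25.670574646152613
[(240.6, 0.8, 25.6), (244.3, -0.2, 25.8), (248.0, 1.1, 26.2), (251.5, 0.2, 25.5), (255.1, 1.1, 25.7), (258.6, 1.1, 25.4), (262.1, -0.1, 25.9), (262.4, 0.4, 26.0)] 41.0167
[(291.5, -1.8, 25.8), (319.7, -1.4, 25.8)] 42.0167
[(324.3, -1.2, 25.9), (329.2, -1.0, 25.8)] 42.5167
[(371.7, -1.4, 25.9)] 43.1917
[(373.8, -0.2, 25.9), (376.2, -0.5, 25.6), (378.6, 1.4, 26.0), (380.6, 3.7, 25.9), (382.4, 6.0, 25.8)] 44.4417
```

```bash
python3 - <<'E'
from stroke import *
y=stroke(383,3,95,130,fmax=9)
if y<4:
    y=stroke(y,-7,2.5,40,fmax=6)
    bot.pause(.3); bot.move_gripper(60); bot.line_to(W(-73,y-204,170),150); bot.line_to(W(-60,-100,260),250); bot.pause(.2)
    s=bot.read_state(); im=bot.camera("wrist"); cv2.imwrite("pics/end.png",im[:,:,::-1]); print(s["t"],s["contact_force"].round(1))
E
```

```text
[(287.7, -2.2, 26.1), (192.7, -2.3, 26.1), (97.7, -2.0, 25.4), (2.6, -2.2, 26.1)] 47.975
[(0.5, -1.4, 25.9), (-1.9, -0.5, 25.9), (-4.1, 2.2, 25.7), (-6.2, 4.5, 26.0)] 48.975
51.8417 [-0.6  0.5  0.2]
```

View pics/end.png

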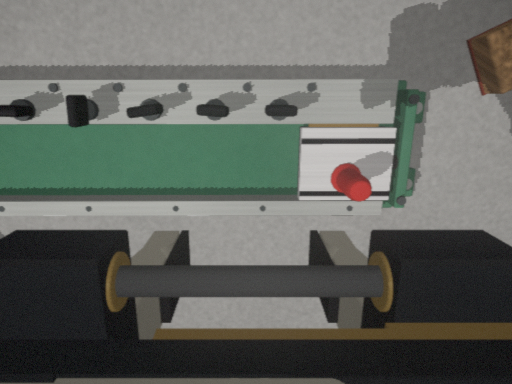

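The carriage sits at the home buffer (plate end at column 397, covering the buffer). Screw 4's wing at (77,110) lies crosswise, and the others are along the strip.

```bash
python3 -c "
from plant import bot
bot.close_job(); print(bot.read_state()['t'])"
```

```text
the job is handed in; nothing more can be done
the job is handed in; nothing more can be done
```

I found screw 4 overtight, backed it off a quarter turn, ran the carriage out to the far buffer and back, and left it at home. The job was handed in at about 52 s; I have no verdict.

- **Finding the bind:** the carriage tightened at 249.8 mm of travel, about 20 mm short of screw 4. It stopped there on a 10.6 N reading and I pushed no further.
- **The screw:** I turned wing 4 by 1.571 rad anticlockwise. The closing picture shows its wing crosswise. Of the other four wings, 1 to 3 look unchanged there, and wing 5 is cut off at the left edge but looked unchanged in the picture taken just after the turn.
- **Full run:** a slow stroke through the screw 4 zone then read about 1 N. I pressed the far buffer to about 6 N and the home buffer to about 4.5 N, and the last picture shows the carriage at the home buffer.
- **Things around the slide:** the arm stayed over the slide after its opening move. I did not check the mug or the oil bottle at the end; part of the sanding block shows in the last picture.

**Weak points in the checks:**
- **Force at rest:** readings taken between steps hide ordinary sliding friction. They do show the buffers and the bind, but I have no force readings from while the carriage was moving.
- **First strokes:** the stroke past screw 1 used a 30 N grip before I knew this. It and the later passes over screws 1 to 3 showed no lag or jump.
- **Travel scale:** my zero may be off by about 2 mm, since the buffers seemed to touch at about -2 and 377 mm instead of 0 and 375 mm.

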